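Find the full sugar jar, tray it and screw it shut

ROBOT

A 6-joint arm with a two-finger parallel gripper is mounted at the origin on the work surface. World frame = base frame: x ahead of the robot, y to its left, z up, the work surface at z = 0. Lengths are in mm, angles in rad, forces in N, time in s.
With the tool pointing down it reaches from about 275 to 1000 mm from the base axis. Payload 8.4 kg.
Tool frame: the origin (TCP) lies on the mounting face of the last link; the fingertips stand 173 mm ahead of it and the grasp point (between the pads) lies 155 mm ahead of it; z points along the fingers, y is the direction in which the jaws open and shut (so a half turn about z gives the same grasp; the last joint's range is limited). The gripper opens to 85 mm and grips with 20 to 120 N. Pads are 22 mm wide; open, the fingers measure 114 mm over their backs; the gripper's body (76 mm by 85 mm) begins 54 mm behind the grasp point. The pads swing forward as they close: fully open they stand 13 mm farther back than shut.
Start: joints at [1.344, 0.353, 1.633, -0, 1.155, -0.002], TCP at [139.318, 609.278, 404.681] pointing down, gripper open.
Joint ranges: [-2.63, 2.63], [-0.92, 2.1], [0.06, 2.66], [-1.3, 4.44], [0, 2.69], [-3.02, 3.02]. Speed limits (rad/s): [2.22, 2.22, 2.79, 3.14, 3.14, 3.14].

INTERFACE

Orientations are given as [roll, pitch, yaw] about the fixed x, y, z axes, in that order (R = Rz(yaw) Ry(pitch) Rx(roll)).
In Python, from rig import r, grab_frame, spotter gives the robot as it stands.
- The arm moves only by the tool apply_moves, never from a script. Its argument "motion" is text: rows parted by semicolons, each of 5 numbers parted by spaces: the opening, from -1 (shut) to 1 (fully open), then the shift along the tool's x, y, z as a fraction of full scale, then the turn about the tool's z as a fraction of full scale. In form: hand x y z twist; .... A call has 1 to 20 rows; each row is the pose to reach, as a shift and turn from the pose commanded when the call began, along the tool's axes at that moment, turning the shorter way round; what a row does not reach only later rows make up. Full scale, the value 1, is 1 m for a shift and pi rad for a turn. A row lasts 1/12 s, in which the tool goes at most 41.7 mm and 7.16 degrees, less where a joint would pass 70% of its speed; a pose out of reach is approached as far as the arm can. A call with a number of a shift or a turn outside -1 to 1 is refused whole. A call with a gripper value outside its range is refused whole. The fingers move at their own pace and stop on an object; "squeeze" is the grip in N (left out, the last holds). Time passes only in rows, so rows that repeat a pose let the fingers close. It gives the time, the measured TCP pose, the force and the opening at its end, in the units of the state.
- r.sense(): the state, without advancing time (a new reading comes with each control period).
- grab_frame(name): name is "scene" or "top" or "wrist"; returns a dict with "img" (420x560x3 uint8, red, green, blue), "fx", "fy", "cx", "cy" (pixels), "R" (3x3) and "t" (3): a world point X has camera coordinates R X + t. Camera axes: x right, y down, z forward; pixel columns grow to the right and rows downward; lengths in mm; the calibration is good to about 2 mm. The wrist camera is an equidistant fisheye: a pixel r from the principal point sees the ray r / f radians off the axis. A picture is of the moment at which its call begins. There is no depth.
- r.sign_off(): hands the job in, once; it reports no verdict.
Trained networks look in the newest picture that a camera, given by its name, has taken for a name from the list of things; names that differ only in an ending like _2 or _b are one class to them, and where a whole thing is asked for, a point or a joint stands for the part that bears it (a point fixed in the world has none). Each returns a list of dicts, best first, with "conf" (0 to 1); they miss things now and then, are a little off and sometimes report something else, mostly with a low value. They report only what shows in the picture. A call takes as long as a camera call.
- spotter.boxes_of(query, camera): "point" ([x, y, z] in mm, in world coordinates, good to about 4 mm: the middle of the surface that is visible of it).
- spotter.place_of(query, camera): "point" ([x, y, z] in mm, in world coordinates, good to about 4 mm: a listed point, or the origin of a listed thing).
The state is a dict: "clock": time; "qpos": joint angles; "qvel": joint speeds; "joint_efforts": joint torques, N m; "eef_pos": TCP position; "tcp_rot": TCP orientation; "contact_force": force on the tool from outside, world axes, zero at the start; "wrist_torque": the same for the moment, N m; "opening": opening from 0.0 (shut) to 1.0 (fully open).
Only numpy, scipy, OpenCV 4.12 (cv2) and the standard library are available. Lean on these libraries where they do the work, as an engineer would, in place of code of your own. Each camera call takes 0.05 s, during which the arm holds its last target.

TASK

One of the two look-alike yellow jars is full and the other is almost empty: lift to feel which is the full one. Set the full jar down gently, upright on the steel tray, and push the green thumb tab of its screw cap round clockwise until the cap is fully shut, with the tab over the red mark. Leave the almost empty jar standing on the platform off the tray with its cap open as it is, keep both jars upright, and do not knock the glasses or the strainer about.

Things in the scene. Friction and masses are not known exactly. Their poses are not given: they have to be found in the camera images.
- jar_1: one of two look-alike loose yellow opaque jars. Body 62 mm across, 75 mm high; white cap 52 mm across at 75-87 mm; green tab at 87-105 mm. Origin: centre of underside, z up; +x points at the red mark (8 mm wide) on the shoulder. Either jar may be the full one: full 0.32-0.42 kg in all, almost empty 0.09 kg
- jar_2: the other jar: same sizes, axes and weights as told for jar_1
- cap_1 (a joint): turn of jar_1's captive screw cap on the jar's axis, rad: 0 = fully shut (tab over red mark, stop), grows counterclockwise from above as it opens, at most 2.2; starts at 1.1-1.9. It does not rise or come off and stays where left; 0.4 N at the tab turns it (the full jar slides above about 2 N). Tab points along jar yaw + this angle
- cap_2 (a joint): the same for jar_2's cap
- tab_1 (a point): top outer end of the green thumb tab on jar_1's cap, 105 mm above the jar's underside, 40 mm from its axis. The tab is an upright radial fin 8 mm thick, 18 mm high, from 4 mm behind the axis to 40 mm out: it overhangs the jar's side by 9 mm
- tab_2 (a point): the same for jar_2
- tray: steel chai tray, 220 mm (its x) by 280 mm (its y), fixed; floor 5 mm thick, rim 12 mm high, 4 mm thick. Origin: centre of underside. The glasses stand on its far half (x about +70 mm, y about -95 and +95 mm); the near half (-x) is free. A fixed blue kettle, 200 mm high, stands beyond it to the robot's right, out of the way
- glass_1: cutting-chai glass, 56 mm across the mouth, 44 mm at the foot, 78 mm high, loose on the tray; origin: centre of its underside. Bystander
- glass_2: the other glass, same sizes. Bystander
- strainer: steel tea strainer lying on the platform, bowl 68 mm wide and 22 mm high, handle 170 mm long towards its +y; origin: centre of the bowl's underside. Bystander

How it is judged (in metres and radians):
At the end, for the whole second after the job is handed in: The full jar rests upright on the tray floor (over 2 N on the tray, within 3.5 mm of floor height, tilt under 0.08 rad), cap within 0.12 rad of shut. The almost empty jar rests upright on the platform (tilt under 0.08 rad), not touching the tray, cap open by over 0.8 rad (((contact force between jar_1 and tray between 2 and 6 N and x of jar_1 in the frame of tray between -0.11 and 0.11 m and y of jar_1 in the frame of tray between -0.14 and 0.14 m and height (world z) of jar_1 between 0.002 and 0.0085 m and angle between each of jar_1, jar_2's own z axis and vertical below 0.08 rad and linear speed of each of jar_1, jar_2 below 0.02 m/s and value of joint cap_1 below 0.12 rad and value of joint cap_2 above 0.8 rad and height (world z) of jar_2 below 0.003 m and contact force between jar_2 and tray below 0.05 N) or (contact force between jar_2 and tray between 2 and 6 N and x of jar_2 in the frame of tray between -0.11 and 0.11 m and y of jar_2 in the frame of tray between -0.14 and 0.14 m and height (world z) of jar_2 between 0.002 and 0.0085 m and angle between each of jar_2, jar_1's own z axis and vertical below 0.08 rad and linear speed of each of jar_2, jar_1 below 0.02 m/s and value of joint cap_2 below 0.12 rad and value of joint cap_1 above 0.8 rad and height (world z) of jar_1 below 0.003 m and contact force between jar_1 and tray below 0.05 N))).
It fails at once if a jar is tipped past 0.6 rad (angle between any of jar_1, jar_2's own z axis and vertical above 0.6 rad).
It fails at once if a jar is dropped or slammed onto the tray (over 60 N) (contact force between any of jar_1, jar_2 and tray above 60 N).
It fails at once if a glass is pushed more than 30 mm or tipped ((distance of glass_1 from where it was at the start of the episode above 0.03 m or angle between glass_1's own z axis and vertical above 0.4 rad) or (distance of glass_2 from where it was at the start of the episode above 0.03 m or angle between glass_2's own z axis and vertical above 0.4 rad)).
It fails at once if the strainer is pushed more than 40 mm (distance of strainer from where it was at the start of the episode above 0.04 m).
It also fails if it takes over 67 s, if anything falls off the work surface, if the arm or the gripper's body presses on something with over 40 N, if the wrist force passes 120 N, or if a joint passes its speed limit or range.

## Working session

There is one attempt and no reset: what is moved stays moved. The work goes in short steps, Python scripts to look and compute and a tool call to move; the robot and the scene stay as the last step left them, time stands still between calls to the robot, and variables do not carry over. Pictures are saved under pics/ and viewed, and the job is handed in when it is done.

Besides the shell and the picture viewer there is one more tool, called as name(argument=value, ...), one argument or row to a line, values as JSON. apply_moves: Moves the arm, as the interface text tells. Its arguments: {"type":"object","properties":{"motion":{"type":"string"},"squeeze":{"type":"number"}},"required":["motion"]}

```bash
ls; mkdir -p pics
python3 - <<'E'
from rig import r, grab_frame, spotter
import cv2
s=r.sense(); print({k:s[k] for k in s})
for n in ["scene","top","wrist"]:
    f=grab_frame(n); cv2.imwrite(f"pics/a_{n}.png",f["img"][:,:,::-1]); print(n,f["fx"],f["cx"],f["cy"],f["R"],f["t"])
for q in ["jar_1","tab_1","tray","glass_1","strainer"]:
    for c in ["top","scene"]:
        print(q,c,[(d["conf"],[round(x) for x in d["point"]]) for d in spotter.place_of(q,c)])
print(r.sense()["clock"])
E
```

```text
pics
{'clock': 0.0, 'qpos': array([ 1.34358721e+00,  3.53687625e-01,  1.63417181e+00, -1.06144702e-05,
        1.15521489e+00, -2.42823574e-03]), 'qvel': array([ 0.00111849, -0.00051445,  0.00010785, -0.00088308, -0.00184442,
        0.00020448]), 'joint_efforts': array([-1.42100162e-04, -6.05238318e+01, -3.42073131e+01,  1.35189171e-04,
        9.02819680e-03, -1.41689975e-05]), 'eef_pos': array([139.27061181, 609.02961536, 403.92072915]), 'tcp_rot': array([-3.14011096e+00,  6.10675261e-06,  2.91681607e+00]), 'contact_force': array([0.81068081, 0.54089214, 0.18837762]), 'wrist_torque': array([ 0.02701159, -0.03391103,  0.0203471 ]), 'opening': 1.0022611011612637}
scene 475.42323210753506 284.67950296248887 211.3139367188561 [[ 0.47978389  0.87736057  0.0067709 ]
 [ 0.59505236 -0.31971343 -0.73735745]
 [-0.64476361  0.35780126 -0.67546883]] [-292.32308678 -297.35068215 1425.45355275]
top 533.2127286047769 265.214263326537 202.93421616178688 [[ 0.02515619 -0.99920883  0.03080375]
 [-0.99388401 -0.02831266 -0.10673783]
 [ 0.10752552 -0.02793024 -0.99380992]] [ -33.83874897  608.61018038 1244.35613393]
wrist 325.19226210127806 276.11073851636456 203.6003826521435 [[ 0.22292791  0.97483357 -0.00163259]
 [ 0.940277   -0.21458284  0.26426003]
 [ 0.25725922 -0.06044602 -0.96445009]] [-624.0391424   -33.91967517  378.05637808]
jar_1 top [(0.97, [598, 140, 1]), (0.65, [584, -145, 4]), (0.57, [445, 297, -1])]
jar_1 scene [(0.89, [596, 138, -1])]
tab_1 top [(0.93, [456, 258, 105]), (0.9, [575, 178, 102])]
tab_1 scene [(0.9, [580, 177, 103]), (0.5, [457, 259, 105])]
tray top [(0.73, [531, -236, 2])]
tray scene [(0.76, [523, -231, -2])]
glass_1 top [(0.9, [585, -336, 3]), (0.79, [583, -145, 4])]
glass_1 scene [(0.89, [592, -340, 1]), (0.57, [586, -144, 6])]
strainer top [(0.97, [701, 71, -5])]
strainer scene [(0.76, [701, 72, -2])]
0.65
```

View pics/a_top.png

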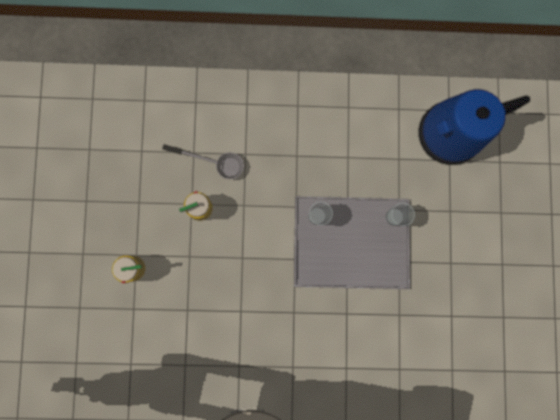

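View pics/a_scene.png

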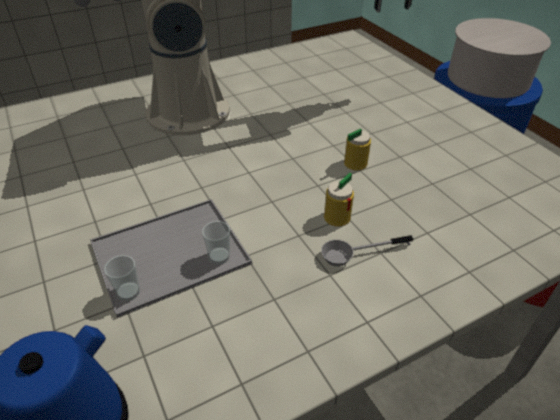

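View pics/a_wrist.png

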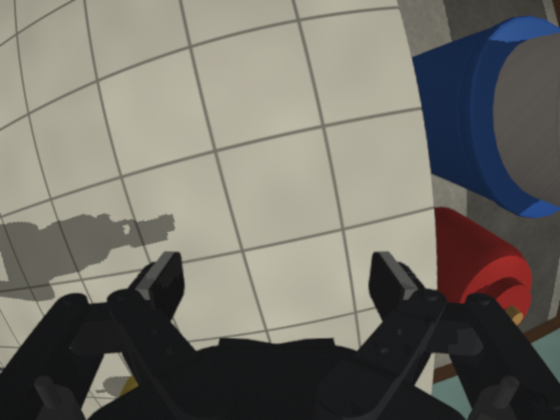

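```bash
cat > h.py <<'E'
import numpy as np, cv2
from rig import r, grab_frame, spotter
def ray_z(f,u,v,z):
    d=f["R"].T@np.array([(u-f["cx"])/f["fx"],(v-f["cy"])/f["fy"],1]); c=-f["R"].T@f["t"]
    return c+d*(z-c[2])/d[2]
def proj(f,X):
    c=f["R"]@np.array(X,float)+f["t"]; return f["fx"]*c[0]/c[2]+f["cx"], f["fy"]*c[1]/c[2]+f["cy"]
def zoom(f,X,name,h=30,s=9):
    u,v=map(int,proj(f,X)); im=f["img"][max(v-h,0):v+h,max(u-h,0):u+h,::-1]
    cv2.imwrite(name,cv2.resize(im,None,fx=s,fy=s,interpolation=cv2.INTER_CUBIC)); return max(u-h,0),max(v-h,0)
def body(f,X,z0=0,w=28):
    "colour-based: cap centre, tab centroid, red centroid"
    u,v=map(int,proj(f,[X[0],X[1],z0+87])); hsv=cv2.cvtColor(f["img"],cv2.COLOR_RGB2HSV)
    m=np.zeros(hsv.shape[:2],bool); m[max(v-w,0):v+w,max(u-w,0):u+w]=1
    H,S,V=[hsv[...,i].astype(int) for i in range(3)]
    g=m&(H>45)&(H<90)&(S>90); red=m&((H<8)|(H>172))&(S>120)&(V>50); yel=m&(H>=14)&(H<=32)&(S>110)
    out={}
    for n,k,z in (("green",g,z0+105),("red",red,z0+75),("yel",yel,z0+75)):
        ys,xs=np.nonzero(k)
        if len(xs): 
            out[n]=(len(xs),ray_z(f,xs.mean(),ys.mean(),z)[:2].round(1))
            if n=="green":
                P=np.array([ray_z(f,a,b,z)[:2] for a,b in zip(xs,ys)]); c=P.mean(0); _,_,vt=np.linalg.svd(P-c); p=(P-c)@vt[0]
                out["green_ends"]=(c+vt[0]*p.min()).round(),(c+vt[0]*p.max()).round(),np.degrees(np.arctan2(vt[0][1],vt[0][0])).round()
    return out
E
python3 - <<'E'
from h import *
f=grab_frame("top")
for n,X in (("A",(445,297)),("B",(598,140))):
    print(n,body(f,X),zoom(f,(*X,87),f"pics/z_{n}.png"))
    for i,(x) in enumerate(spotter.boxes_of("cap_1","top")): print(x) if n=="A" else 0
im=np.hstack([cv2.imread("pics/z_A.png"),cv2.imread("pics/z_B.png")]); cv2.imwrite("pics/z_AB.png",cv2.resize(im,(800,400)))
E
```

```text
A {'green': (38, array([450.3, 273.4])), 'green_ends': (array([445., 298.]), array([453., 258.]), np.float64(-79.0)), 'red': (3, array([415.8, 300.9])), 'yel': (160, array([447.2, 274.7]))} (94, 239)
{'point': [598.0, 139.4, 88.7], 'conf': 0.89}
{'point': [452.1, 295.0, 85.5], 'conf': 0.77}
{'point': [592.0, -150.8, 34.0], 'conf': 0.7}
B {'green': (40, array([587.8, 158. ])), 'green_ends': (array([595., 140.]), array([581., 175.]), np.float64(112.0)), 'red': (1, array([625.6, 146.7])), 'yel': (109, array([577.1, 128.5]))} (166, 173)
```

View pics/z_AB.png

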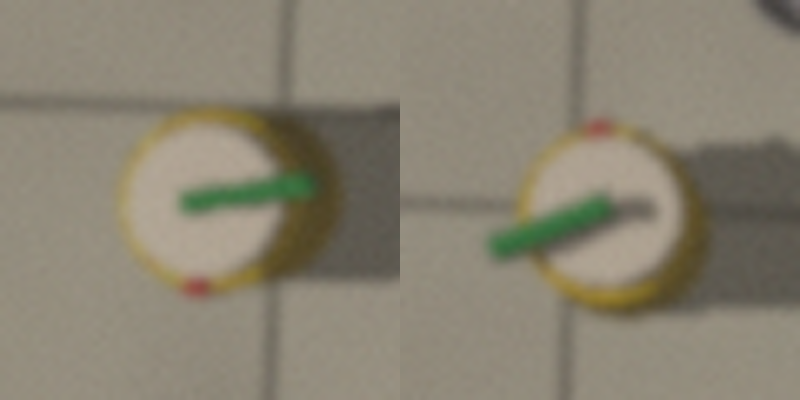

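```bash
cat >> h.py <<'E'
def to(x,y,z,yaw_deg):
    s=r.sense(); p=s["eef_pos"]; yw=s["tcp_rot"][2]
    d=np.array([x,y,z])-p; X=np.array([np.cos(yw),np.sin(yw)]); Y=np.array([np.sin(yw),-np.cos(yw)])
    dy=(np.radians(yaw_deg)-yw+np.pi)%(2*np.pi)-np.pi
    print("x %.4f y %.4f z %.4f twist %.4f rows_pos %.1f rows_rot %.1f"%(d[:2]@X/1000,d[:2]@Y/1000,-d[2]/1000,-dy/np.pi,np.linalg.norm(d)/41.7,abs(np.degrees(dy))/7.16), "tcp",p.round(1),"rot",s["tcp_rot"].round(3),"F",s["contact_force"].round(2),"op",round(s["opening"],3),"q6",s["qpos"][5].round(2),"t",s["clock"])
E
python3 - <<'E'
from h import *
f=grab_frame("top")
hsv=cv2.cvtColor(f["img"],cv2.COLOR_RGB2HSV).astype(int)
for X in ((447,296),(596,139)):
    u,v=map(int,proj(f,[*X,87])); sub=hsv[v-25:v+25,u-25:u+25]
    m=((sub[...,1]<60)&(sub[...,2]>185)).astype(np.uint8)
    n,l,st,c=cv2.connectedComponentsWithStats(m); i=1+st[1:,4].argmax()
    cs,_=cv2.findContours((l==i).astype(np.uint8),0,2); (cu,cv_),rad=cv2.minEnclosingCircle(max(cs,key=len))
    print(st[i],rad*2.2, ray_z(f,u-25+cu,v-25+cv_,87), "naive",ray_z(f,u,v,87))
print(ray_z(f,124.1,269.1,87),ray_z(f,196.75,204.8,87))
to(447,296,320,101)
E
```

```text
Traceback (most recent call last):
ValueError: attempt to get argmax of an empty sequence
```

Run:
```python
from h import *
f=grab_frame("top")
print(ray_z(f,124.1,269.1,87),ray_z(f,196.75,204.8,87))
for X in ((447,296),(596,139)):
  u,v=map(int,proj(f,[*X,87])); print(f["img"][v+2,u-14:u+14:2].tolist())
for q in ("jar_1","cap_1"):
  for c in ("top","scene"): print(q,c,[(d["conf"],np.round(d["point"])) for d in spotter.place_of(q,c)])
to(448,296,320,101)
```

```text
[445.0420419  297.17534189  87.        ] [594.72755037 140.29419753  87.        ]
[[149, 142, 124], [166, 154, 115], [174, 163, 145], [176, 165, 149], [178, 167, 149], [157, 156, 134], [102, 125, 92], [102, 121, 90], [126, 136, 110], [141, 141, 121], [141, 139, 120], [143, 138, 122], [147, 138, 124], [117, 107, 88]]
[[125, 129, 93], [106, 124, 77], [83, 121, 81], [66, 116, 67], [54, 105, 60], [62, 97, 64], [79, 92, 70], [102, 99, 87], [132, 123, 110], [148, 138, 125], [152, 141, 127], [168, 156, 140], [145, 134, 115], [101, 87, 52]]
jar_1 top [(0.81, array([446., 300.,  -3.])), (0.61, array([601., 142.,  -2.]))]
jar_1 scene [(0.89, array([596., 138.,  -1.]))]Traceback (most recent call last):
  File "<stdin>", line 7, in <module>
ValueError: it knows: glass, jar, strainer, tab, tray
```

Run:
```python
from h import *
to(445,297,330,101)
```

```text
x -0.3676 y -0.2363 z 0.0747 twist 0.3673 rows_pos 10.6 rows_rot 9.2 tcp [139.3 609.3 404.7] rot [ 3.142 -0.     2.917] F [ 0.45 -0.14 -0.28] op 0.998 q6 -0.0 t 1.0
```

apply_moves(
  motion="1 -0.3675 -0.2365 0.0745 0.367;1 -0.3675 -0.2365 0.0745 0.367;1 -0.3675 -0.2365 0.0745 0.367;1 -0.3675 -0.2365 0.0745 0.367;1 -0.3675 -0.2365 0.0745 0.367;1 -0.3675 -0.2365 0.0745 0.367;1 -0.3675 -0.2365 0.0745 0.367;1 -0.3675 -0.2365 0.0745 0.367;1 -0.3675 -0.2365 0.0745 0.367;1 -0.3675 -0.2365 0.0745 0.367;1 -0.3675 -0.2365 0.0745 0.367;1 -0.3675 -0.2365 0.0745 0.367;1 -0.3675 -0.2365 0.0745 0.367;1 -0.3675 -0.2365 0.0745 0.367;1 -0.3675 -0.2365 0.0745 0.367",
)

```text
clock: 2.25
eef_pos: [444.3, 297.6, 330.4]
tcp_rot: [3.141, -0.0, 1.765]
contact_force: [0.1, -0.3, 0.4]
opening: 0.999
```

Run:
```python
from h import *
to(445,297,213,101)
f=grab_frame("wrist"); cv2.imwrite("pics/w1.png",f["img"][:,:,::-1])
```

```text
x -0.0007 y 0.0006 z 0.1174 twist 0.0006 rows_pos 2.8 rows_rot 0.0 tcp [444.3 297.6 330.4] rot [ 3.141 -0.     1.765] F [ 0.08 -0.3   0.41] op 0.999 q6 0.39 t 2.25
```

View pics/w1.png

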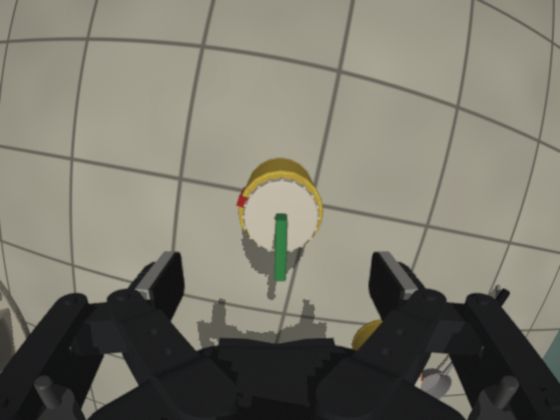

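```bash
cat >> h.py <<'E'
def fray(f,u,v,z):
    a,b=u-f["cx"],v-f["cy"]; rr=np.hypot(a,b); th=rr/f["fx"]
    d=np.array([a/rr*np.sin(th),b/rr*np.sin(th),np.cos(th)]); d=f["R"].T@d; c=-f["R"].T@f["t"]
    return (c+d*(z-c[2])/d[2]).round(1)
E
python3 - <<'E'
from h import *
f=grab_frame("wrist")
print(fray(f,281,214,87),fray(f,280,280,105),fray(f,242,201,75))
E
```

```text
[446.8 299.7  87. ] [454.1 259.2 105. ] [418.5 300.2  75. ]
```

apply_moves(
  motion="1 0 0.001 0.04 0;1 0 0.001 0.075 0;1 0 0.001 0.1 0;1 0 0.001 0.117 0;1 0 0.001 0.117 0;1 0 0.001 0.117 0",
)

```text
clock: 2.85
eef_pos: [445.3, 297.5, 212.9]
tcp_rot: [-3.14, 0.001, 1.765]
contact_force: [0.3, 0.3, 0.5]
opening: 0.997
```

apply_moves(
  motion="-1 0 0 0 0;-1 0 0 0 0;-1 0 0 0 0;-1 0 0 0 0;-1 0 0 0 0;-1 0 0 0 0;-1 0 0 0 0;-1 0 0 0 0;-1 0 0 0 0",
  squeeze=30,
)

```text
clock: 3.6
eef_pos: [446.5, 297.6, 215.0]
tcp_rot: [3.139, -0.001, 1.764]
contact_force: [-0.9, 1.2, 6.2]
opening: 0.728
```

Run:
```python
from h import *
for i in range(6): grab_frame("top"); s=r.sense(); print(s["contact_force"].round(2),s["opening"],s["joint_efforts"][1:3].round(2))
```

```text
[-1.14  1.69  6.28] 0.7286281349468009 [-53.57 -20.55]
[-1.03  1.    6.27] 0.7294859609589034 [-53.57 -20.55]
[-1.6   1.2   6.37] 0.7309546085061126 [-53.57 -20.56]
[-0.49  1.06  5.71] 0.7307736478381905 [-53.57 -20.56]
[-1.37  0.82  7.11] 0.7295014179353446 [-53.57 -20.56]
[-0.51  1.19  6.49] 0.7254657572000082 [-53.57 -20.56]
```

apply_moves(
  motion="-1 0 0 -0.01 0;-1 0 0 -0.025 0;-1 0 0 -0.04 0;-1 0 0 -0.04 0;-1 0 0 -0.04 0;-1 0 0 -0.04 0",
)

```text
clock: 4.4
eef_pos: [445.6, 296.8, 253.1]
tcp_rot: [-3.142, 0.0, 1.764]
contact_force: [-0.4, -0.2, -4.2]
opening: 0.726
```

Run:
```python
from h import *
for i in range(6): f=grab_frame("scene"); s=r.sense(); print(s["contact_force"].round(2),s["opening"],s["joint_efforts"][1:3].round(2),s["eef_pos"].round(1))
cv2.imwrite("pics/s2.png",f["img"][:,:,::-1])
```

```text
[-0.36  0.2  -4.38] 0.7256432360060593 [-57.97 -26.08] [445.5 296.7 252.7]
[-0.28  0.21 -3.36] 0.7235455011130442 [-57.73 -25.88] [445.5 296.7 252.5]
[-0.09  0.07 -3.94] 0.731405708656955 [-57.53 -25.73] [445.5 296.8 252.4]
[-0.04  0.09 -4.42] 0.7275797785090553 [-57.37 -25.65] [445.6 296.8 252.4]
[ 0.71 -0.97 -3.57] 0.7280217576595994 [-57.24 -25.6 ] [445.6 296.9 252.5]
[-0.21  0.4  -3.37] 0.7260110415777783 [-57.15 -25.59] [445.7 296.9 252.6]
```

View pics/s2.png

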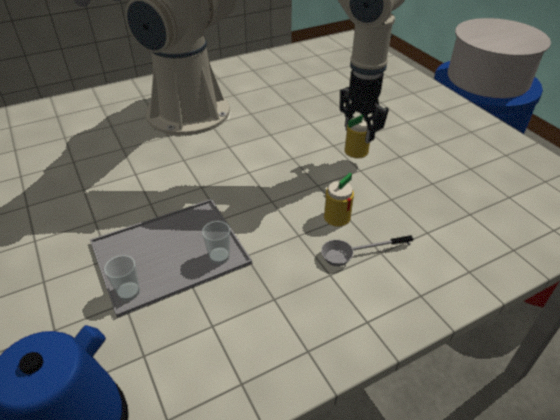

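Run:
```python
from h import *
to(450,230,360,101)
to(478,-234,360,101)
to(478,-234,250,101)
```

```text
x -0.0665 y -0.0086 z -0.1074 twist 0.0003 rows_pos 3.0 rows_rot 0.0 tcp [445.7 296.9 252.6] rot [-3.141  0.     1.764] F [-0.21  0.4  -3.37] op 0.726 q6 0.39 t 4.7
x -0.5272 y -0.0701 z -0.1074 twist 0.0003 rows_pos 13.0 rows_rot 0.0 tcp [445.7 296.9 252.6] rot [-3.141  0.     1.764] F [-0.21  0.4  -3.37] op 0.726 q6 0.39 t 4.7
x -0.5272 y -0.0701 z 0.0026 twist 0.0003 rows_pos 12.8 rows_rot 0.0 tcp [445.7 296.9 252.6] rot [-3.141  0.     1.764] F [-0.21  0.4  -3.37] op 0.726 q6 0.39 t 4.7
```

apply_moves(
  motion="-1 0 0 -0.02 0;-1 -0.005 0 -0.05 0;-1 -0.025 -0.002 -0.08 0;-1 -0.05 -0.006 -0.1 0;-1 -0.08 -0.01 -0.107 0;-1 -0.115 -0.015 -0.107 0;-1 -0.15 -0.02 -0.107 0;-1 -0.185 -0.025 -0.107 0;-1 -0.22 -0.03 -0.107 0;-1 -0.255 -0.034 -0.107 0;-1 -0.29 -0.039 -0.107 0;-1 -0.325 -0.043 -0.107 0;-1 -0.36 -0.048 -0.107 0;-1 -0.395 -0.053 -0.107 0;-1 -0.43 -0.057 -0.107 0;-1 -0.46 -0.061 -0.107 0;-1 -0.49 -0.065 -0.1 0;-1 -0.512 -0.068 -0.085 0;-1 -0.523 -0.07 -0.065 0;-1 -0.527 -0.07 -0.045 0",
  squeeze=40,
)

```text
clock: 6.37
eef_pos: [478.3, -235.8, 297.6]
tcp_rot: [3.141, 0.001, 1.762]
contact_force: [-0.8, 0.2, -4.4]
opening: 0.726
```

apply_moves(
  motion="-1 0 0 0.015 0;-1 0 0 0.03 0;-1 0 0 0.04 0;-1 0 0 0.045 0;-1 0 0 0.045 0;-1 0 0 0.045 0",
)

```text
clock: 6.87
eef_pos: [478.5, -233.6, 253.4]
tcp_rot: [3.142, 0.0, 1.764]
contact_force: [0.6, -0.5, -3.1]
opening: 0.725
```

Run:
```python
from h import *
f=grab_frame("scene"); cv2.imwrite("pics/s3.png",f["img"][:,:,::-1])
f=grab_frame("top"); cv2.imwrite("pics/t3.png",f["img"][:,:,::-1])
to(478,-234,225,101)
```

```text
x -0.0001 y -0.0007 z 0.0290 twist 0.0004 rows_pos 0.7 rows_rot 0.0 tcp [ 478.6 -233.7  254. ] rot [3.140e+00 1.000e-03 1.764e+00] F [ 0.96 -0.54 -3.08] op 0.725 q6 -0.65 t 6.9667
```

View pics/s3.png

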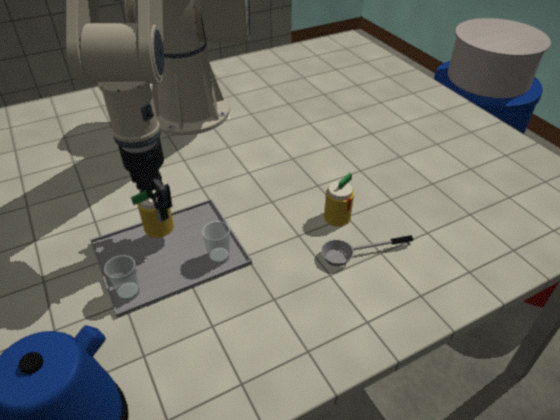

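View pics/t3.png

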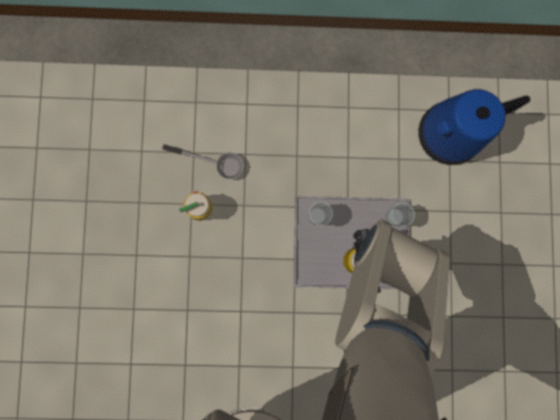

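apply_moves(
  motion="-1 0 0 0.008 0;-1 0 0 0.016 0;-1 0 0 0.022 0;-1 0 0 0.026 0;-1 0 0 0.028 0;-1 0 0 0.029 0;-1 0 0 0.03 0;-1 0 0 0.031 0;-1 0 0 0.032 0;-1 0 0 0.033 0;-1 0 0 0.033 0",
)

```text
clock: 7.88
eef_pos: [478.2, -233.6, 220.1]
tcp_rot: [-3.142, -0.0, 1.764]
contact_force: [0.1, -0.1, -3.0]
opening: 0.724
```

apply_moves(
  motion="-1 0 0 0.001 0;-1 0 0 0.002 0;-1 0 0 0.002 0;-1 0 0 0.002 0",
)

```text
clock: 8.22
eef_pos: [478.3, -233.7, 219.2]
tcp_rot: [3.141, 0.0, 1.764]
contact_force: [-3.5, 2.0, 9.6]
opening: 0.727
```

apply_moves(
  motion="-1 0 0 -0.001 0;-1 0 0 -0.001 0;1 0 0 -0.001 0;1 0 0 -0.001 0;1 0 0 -0.001 0;1 0 0 -0.001 0;1 0 0 -0.001 0;1 0 0 -0.001 0",
  squeeze=20,
)

```text
clock: 8.88
eef_pos: [478.3, -233.6, 219.2]
tcp_rot: [3.142, 0.0, 1.764]
contact_force: [0.5, -0.5, -1.2]
opening: 1.0
```

apply_moves(
  motion="1 0 0 -0.02 0;1 0 0 -0.05 0;1 0 0 -0.08 0;1 0 0 -0.105 0;1 0 0 -0.12 0;1 0 0 -0.12 0;1 0 0 -0.12 0",
)

```text
clock: 9.47
eef_pos: [478.4, -233.7, 339.9]
tcp_rot: [3.14, 0.001, 1.764]
contact_force: [-0.5, -0.1, 0.2]
opening: 0.997
```

Run:
```python
from h import *
f=grab_frame("wrist"); cv2.imwrite("pics/w4.png",f["img"][:,:,::-1])
to(478,-234,300,101)
```

```text
x -0.0005 y -0.0001 z 0.0388 twist 0.0003 rows_pos 0.9 rows_rot 0.0 tcp [ 478.  -233.5  338.8] rot [-3.142 -0.     1.764] F [ 0.34  0.97 -0.59] op 0.998 q6 -0.65 t 9.5167
```

View pics/w4.png

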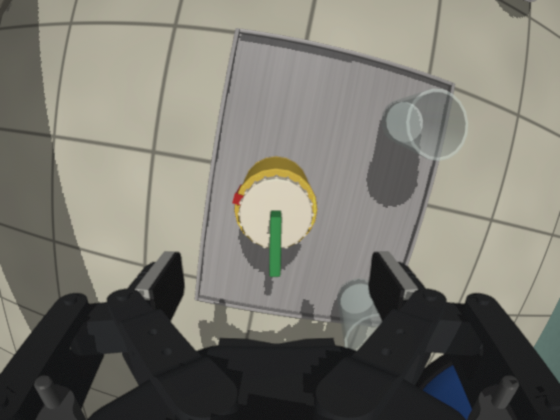

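Run:
```python
from h import *
f=grab_frame("wrist")
print(fray(f,275,212,92),fray(f,275,276,110),fray(f,237,198,80))
to(478,-234,290,101)
```

```text
[ 476.5 -232.    92. ] [ 484.2 -271.5  110. ] [ 448.1 -230.5   80. ]
x -0.0006 y 0.0001 z 0.0482 twist 0.0003 rows_pos 1.2 rows_rot 0.0 tcp [ 477.8 -233.4  338.2] rot [-3.140e+00 -1.000e-03  1.764e+00] F [-0.91 -0.38 -0.12] op 1.002 q6 -0.65 t 9.5667
```

apply_moves(
  motion="-0.5 0 0 0.02 0;-0.5 0 0 0.04 0;-0.5 0 0 0.049 0;-0.5 0 0 0.049 0;-0.5 0 0 0.049 0;-0.5 0 0 0.049 0;-0.5 0 0 0.049 0;-0.5 0 0 0.049 0",
)

```text
clock: 10.23
eef_pos: [478.6, -233.8, 291.0]
tcp_rot: [3.14, 0.001, 1.764]
contact_force: [-0.2, -0.0, 0.2]
opening: 0.251
```

Run:
```python
from h import *
f=grab_frame("wrist"); cv2.imwrite("pics/w5.png",f["img"][:,:,::-1])
f=grab_frame("scene"); zoom(f,(478,-234,100),"pics/s5.png",45,9)
to(478,-234,275,101)
```

```text
x -0.0002 y -0.0005 z 0.0158 twist 0.0003 rows_pos 0.4 rows_rot 0.0 tcp [ 478.4 -233.7  290.8] rot [3.141e+00 1.000e-03 1.764e+00] F [-0.57 -0.07 -0.15] op 0.253 q6 -0.65 t 10.3333
```

View pics/w5.png

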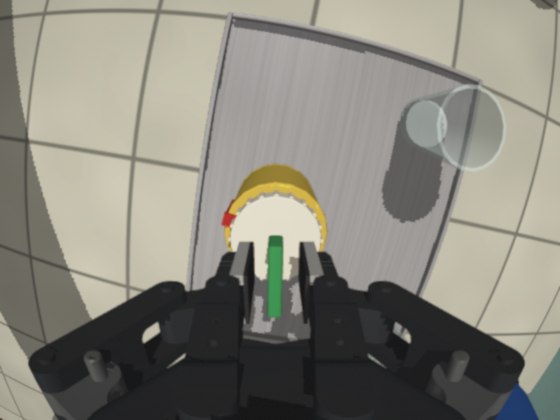

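```bash
python3 -c "
import cv2;a=cv2.imread('pics/s5.png');cv2.imwrite('pics/s5b.png',cv2.resize(a,(560,560)))"
```

```text
(no output)
```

View pics/s5b.png

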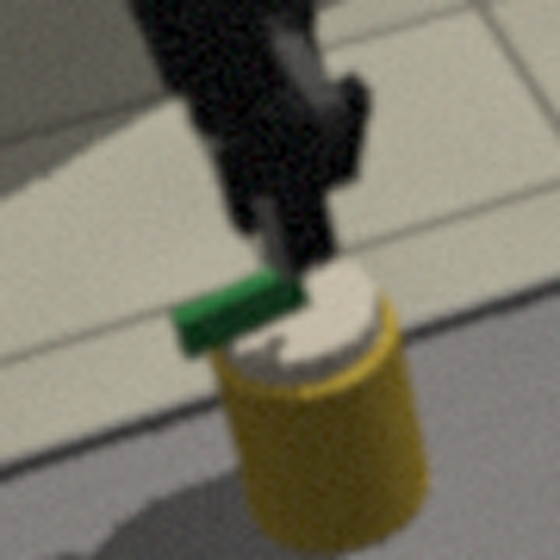

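apply_moves(
  motion="-0.5 0 0 0.005 0;-0.5 0 0 0.009 0;-0.5 0 0 0.013 0;-0.5 0 0 0.015 0;-0.5 0 0 0.016 0;-0.5 0 0 0.016 0",
)

```text
clock: 10.83
eef_pos: [478.1, -233.6, 273.7]
tcp_rot: [-3.141, -0.0, 1.764]
contact_force: [-0.9, -0.1, -0.3]
opening: 0.248
```

Run:
```python
from h import *
f=grab_frame("scene"); zoom(f,(478,-234,100),"pics/s6.png",35,16)
to(478,-234,272,101)
```

```text
x -0.0003 y -0.0003 z 0.0020 twist 0.0003 rows_pos 0.0 rows_rot 0.0 tcp [ 478.2 -233.6  274. ] rot [-3.141 -0.     1.764] F [-0.04  0.03  0.47] op 0.252 q6 -0.65 t 10.8833
```

View pics/s6.png

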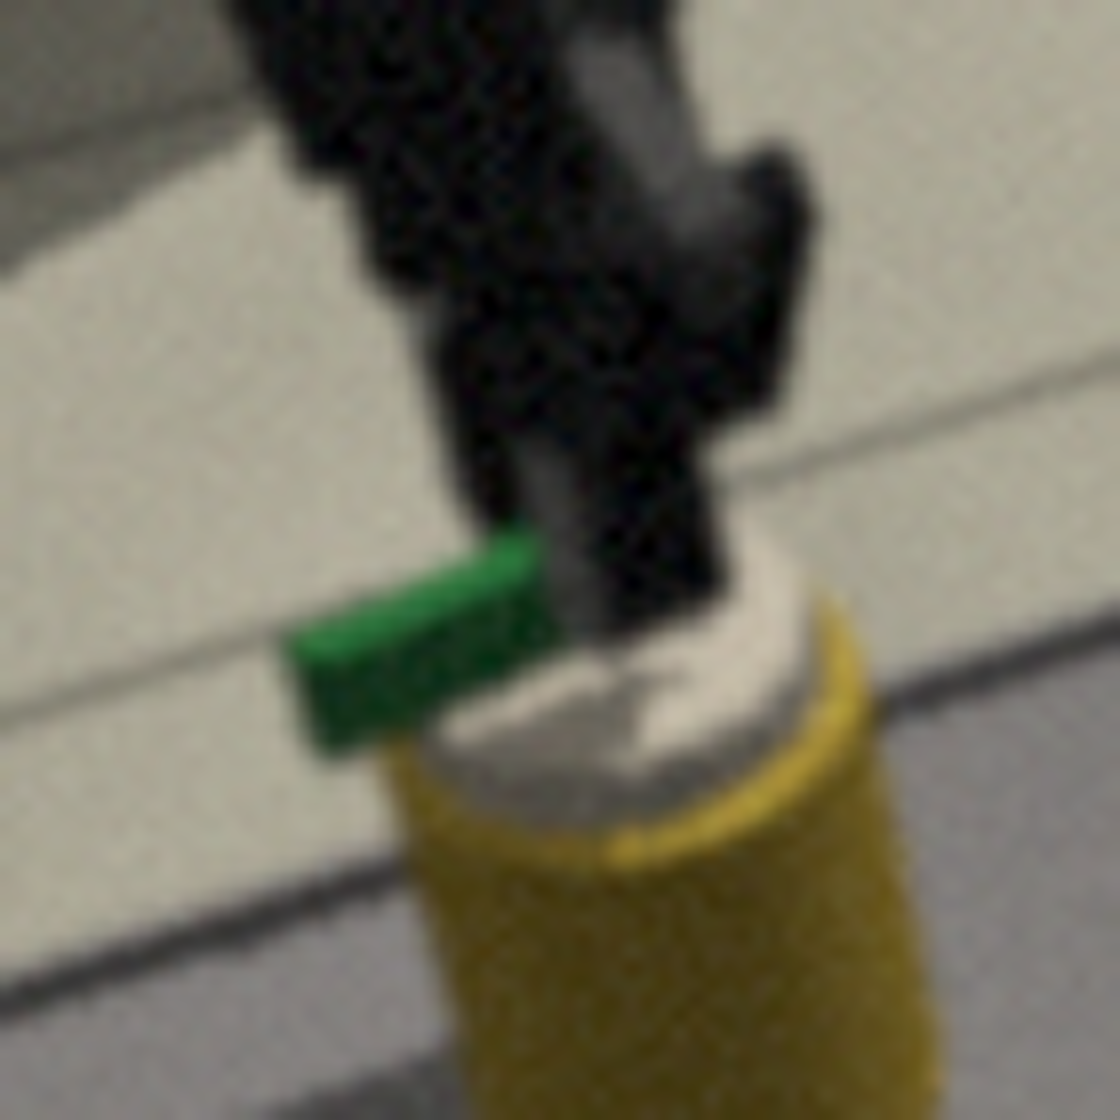

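apply_moves(
  motion="-1 0 0 0 0;-1 0 0 0 0;-1 0 0 0 0;-1 0 0 0 0;-1 0 0 0 0",
  squeeze=20,
)

```text
clock: 11.3
eef_pos: [478.2, -233.7, 274.3]
tcp_rot: [3.142, 0.0, 1.764]
contact_force: [-1.1, -0.5, 1.0]
opening: 0.086
```

Gripping the tab gently (7–8 mm). Now I'll twist clockwise.

apply_moves(
  motion="-1 0 0 0 0.015;-1 0 0 0 0.045;-1 0 0 0 0.08;-1 0 0 0 0.115;-1 0 0 0 0.15;-1 0 0 0 0.185;-1 0 0 0 0.22;-1 0 0 0 0.255;-1 0 0 0 0.29;-1 0 0 0 0.325;-1 0 0 0 0.36;-1 0 0 0 0.395;-1 0 0 0 0.43;-1 0 0 0 0.46;-1 0 0 0 0.48;-1 0 0 0 0.5;-1 0 0 0 0.5;-1 0 0 0 0.5",
)

```text
clock: 12.8
eef_pos: [478.7, -233.9, 274.6]
tcp_rot: [3.141, -0.001, 0.195]
contact_force: [0.9, -0.9, 2.0]
opening: 0.082
```

Run:
```python
from h import *
print(r.sense()["wrist_torque"])
f=grab_frame("wrist"); cv2.imwrite("pics/w7.png",f["img"][:,:,::-1])
f=grab_frame("scene"); zoom(f,(478,-234,80),"pics/s7.png",40,14)
to(478,-234,272,101)
```

```text
[-1.78381878e-01 -3.10089511e-01  1.90838406e-04]
x -0.0006 y 0.0000 z 0.0025 twist -0.4991 rows_pos 0.1 rows_rot 12.5 tcp [ 478.6 -233.8  274.5] rot [ 3.141e+00 -1.000e-03  1.950e-01] F [ 2.36 -1.14  1.83] op 0.081 q6 0.92 t 12.9
```

View pics/w7.png

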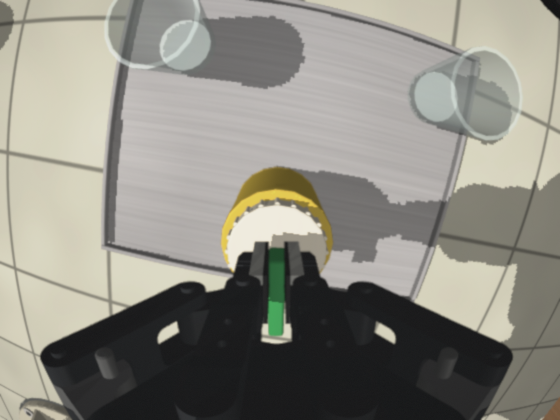

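View pics/s7.png

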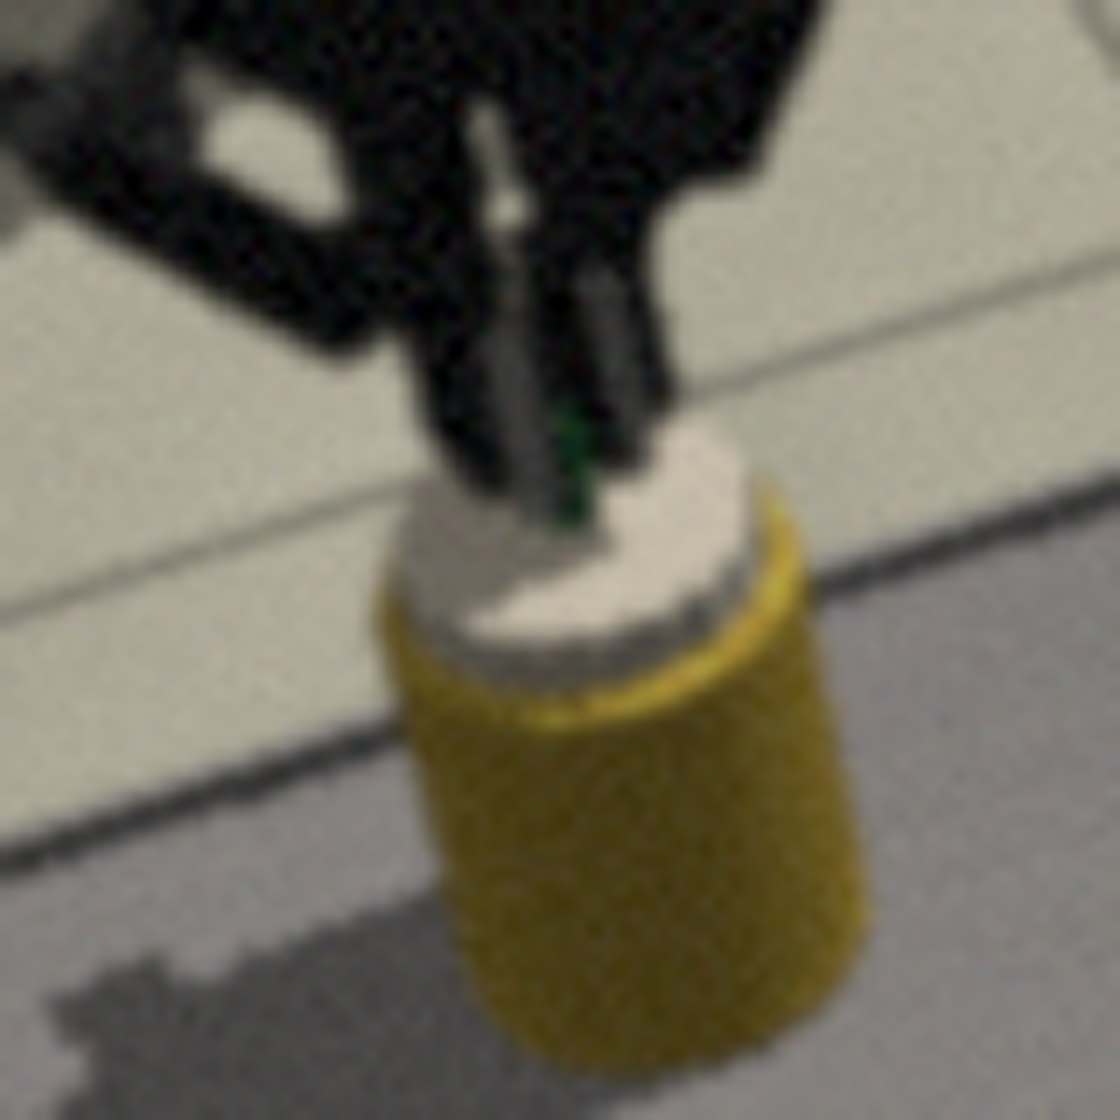

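apply_moves(
  motion="-1 0 0 0 0.02;-1 0 0 0 0.045;-1 0 0 0 0.07;-1 0 0 0 0.095;-1 0 0 0 0.12;-1 0 0 0 0.145;-1 0 0 0 0.165;-1 0 0 0 0.18;-1 0 0 0 0.18;-1 0 0 0 0.18",
)

```text
clock: 13.73
eef_pos: [478.1, -233.5, 274.3]
tcp_rot: [-3.141, 0.0, -0.37]
contact_force: [-1.3, 0.5, 3.5]
opening: 0.086
```

apply_moves(
  motion="-0.5 0 0 0 0;-0.5 0 0 0 0;-0.5 0 0 0 0;-0.5 0 0 -0.01 0;-0.5 0 0 -0.03 0;0 0 0 -0.06 0;1 0 0 -0.09 0;1 0 0 -0.12 0;1 0 0 -0.12 0;1 0 0 -0.12 0",
)

```text
clock: 14.57
eef_pos: [478.6, -233.8, 396.6]
tcp_rot: [3.141, -0.004, -0.372]
contact_force: [0.1, -0.1, 0.2]
opening: 0.937
```

Run:
```python
from h import *
f=grab_frame("wrist"); cv2.imwrite("pics/w8.png",f["img"][:,:,::-1])
to(478,-234,390,-22)
```

```text
x 0.0000 y 0.0004 z 0.0049 twist 0.0037 rows_pos 0.1 rows_rot 0.1 tcp [ 478.1 -233.6  394.9] rot [ 3.141e+00 -1.000e-03 -3.720e-01] F [ 0.71 -0.09  0.09] op 0.998 q6 1.49 t 14.6167
```

View pics/w8.png

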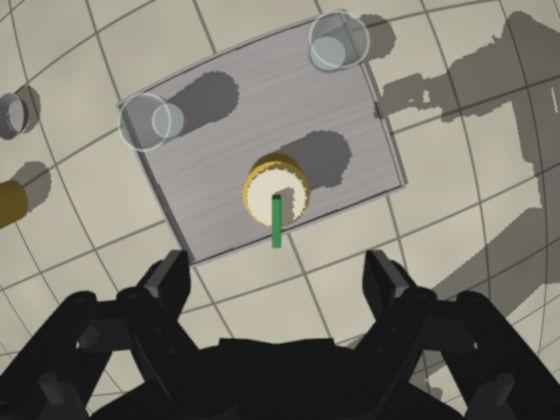

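apply_moves(
  motion="1 -0.03 0 0.01 0;1 -0.06 0 0.03 0;1 -0.1 0 0.06 0;1 -0.14 0 0.09 0;1 -0.17 0 0.1 0;1 -0.17 0 0.1 0;1 -0.17 0 0.1 0",
)

```text
clock: 15.2
eef_pos: [316.6, -170.2, 292.1]
tcp_rot: [-3.141, 0.007, -0.373]
contact_force: [0.5, -0.6, -0.2]
opening: 1.002
```

Run:
```python
from h import *
f=grab_frame("wrist"); cv2.imwrite("pics/w9.png",f["img"][:,:,::-1])
f=grab_frame("top"); cv2.imwrite("pics/t9.png",f["img"][:,:,::-1])
```

```text
(no output)
```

View pics/w9.png

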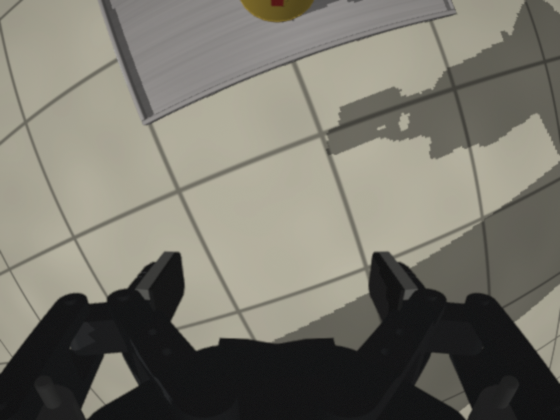

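View pics/t9.png

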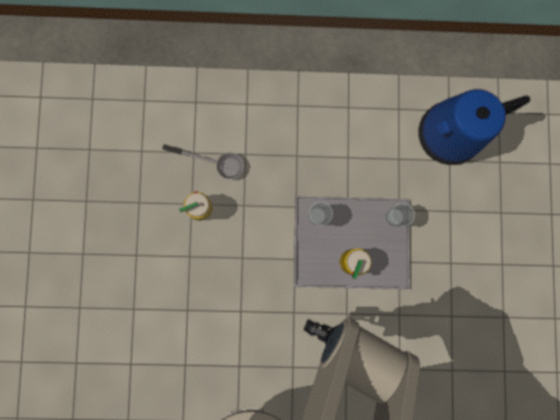

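apply_moves(
  motion="1 0.03 0 -0.02 0;1 0.06 0 -0.04 0;1 0.06 0 -0.04 0;1 0.06 0 -0.04 0;1 0.06 0 -0.04 0",
)

```text
clock: 15.72
eef_pos: [376.4, -193.8, 334.2]
tcp_rot: [3.142, -0.0, -0.372]
contact_force: [-0.4, -0.0, -0.7]
opening: 0.998
```

Run:
```python
from h import *
f=grab_frame("wrist"); cv2.imwrite("pics/w10.png",cv2.resize(f["img"][:140,200:360,::-1],None,fx=4,fy=4,interpolation=cv2.INTER_CUBIC))
print(r.sense()["qvel"].round(3))
```

```text
[-0.003 -0.004  0.02   0.    -0.    -0.001]
```

View pics/w10.png

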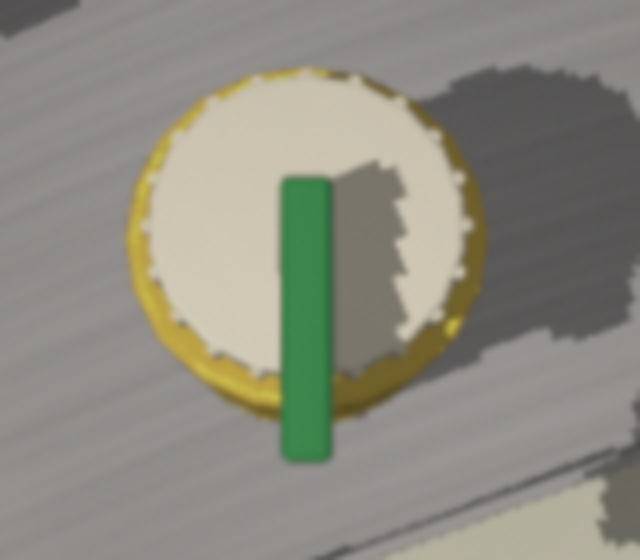

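Run:
```python
from h import *
r.sign_off()
```

```text
the job is handed in; nothing more can be done
```

The full jar now stands upright on the near half of the steel tray with its cap turned shut, and I handed the job in at about 16 s of the 67 s allowed. No verdict was reported.

- **Which jar was full:** I lifted the jar nearer the robot. It weighed about 3.8 N (roughly 0.39 kg), well above the 0.9 N expected of the almost empty one. I did not lift the other jar.
- **Set-down:** I lowered it in small steps. The contact reading was about 13 N, far below the 60 N limit.
- **Closing the cap:** Instead of pushing the tab, I gripped it lightly and twisted it clockwise about 122°. That is past the roughly 107° it stood open, so it should have reached its stop.
- **Last checks:** In the wrist camera the tab covers the red mark completely. A lower view from the robot's side shows the red mark in line with the tab. The last top picture shows the other jar where it was, off the tray with its cap open, and the glasses and strainer undisturbed.

No check failed or disagreed. I had no direct reading of the cap angle; I judged it from the pictures only.

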